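# Bolt the damp chest shut

## Task

Bolt the lid of the damp chest: lift the bolt's handle out of the notch it lies in, slide the bolt across into its keeper, and lay the handle fully down in the other notch, then let go. Do it by feel, gently: do not force the handle against the slotted plate, and leave the pot, the jar and the paddle where they are.

Things in the scene. Friction and masses are not known exactly. Their poses are not given: they have to be found in the camera images.
- chest: Low plywood chest fixed to the table, 200 x 320 x 110 mm (x, y, z); origin at the centre of its underside, z up. A steel slide bolt lies on its lid along the front (-x) edge: its axis runs along chest y at chest x = -68, z = 124 mm. The bolt starts drawn back and is to be slid towards chest +y, through the keeper staple on the fixed end board.
- slot_plate: Steel bolt plate on the lid, straps and notched upright with its adjustable keep included; origin at the centre of the lid's top, axes as the chest's. The upright stands 22 to 30 mm in front of the bolt's axis, its top 10 mm above the axis; off the notches it stops the handle at about 0.61 rad. Over 30 N between lever and upright is forcing; a push on the knob acts there about twice as large.
- first_notch (a point): The start notch in the upright, 15 mm wide, centred here (axes as the chest's, at the height of the bolt's axis). The second notch, 12 mm wide, is centred 52 to 84 mm from here towards chest +y: its keep is clamped at a different place every time and is not measured, so find it by feel or sight. Both notches are cut low enough for the handle to lie level.
- lever: The bolt's handle: straight square steel bar, 9 x 9 mm, from the bolt's axis to a 22 mm ball knob centred 56 mm from the axis. Origin on the axis. At joint value 0 its axes are the chest's and it points level to chest -x; the knob then hangs clear, 24 mm beyond the chest's front edge, 124 mm over the table.
- knob (a point): Centre of the ball knob at the end of the handle (22 mm diameter), the place to grip; it swings on a 56 mm arc about the bolt's axis.
- bolt (a joint): Slide of the bolt in m along chest +y: about 0 drawn back with the handle in the first notch; 0.052 to 0.084 with the handle in the second notch; it can overrun to 0.090. It slides with about 4 N of friction and stays where it is left.
- handle (a joint): Turn of the handle about the bolt's axis in rad: 0 level, fully down in a notch; grows as the knob is raised, about 0.61 resting on top of the upright, 1.57 straight up, 1.65 end stop. It is stiff (about 1.8 N at the knob) and stays where it is left, so it must be pressed down. Above 0.75 rad it is clear of the upright.
- pinch_pot: Bystander: small clay bowl, 72 mm across, 45 mm high, standing on the rear of the lid. Origin at the centre of its underside.
- slip_jar: Bystander: clay-coloured jar, 68 mm across, 90 mm high, on the table at the chest's -y end. Origin at the centre of its underside.
- paddle: Bystander: flat wooden paddle, about 210 x 60 x 12 mm, lying on the table at the chest's +y end. Origin on its underside near the middle.

How it is judged:
By the outcome, as a careful person would: the job done as asked, in the order asked, and still so for the second after the job is handed in, with the robot touching nothing.
It also fails if it takes over 72 s, if anything falls off the work surface, if the arm or the gripper's body presses on something with over 40 N, if the wrist force passes 120 N, or if a joint passes its speed limit or range.

## Robot

A 7-joint arm with a two-finger parallel gripper is mounted at the origin on the work surface. World frame = base frame: x ahead of the robot, y to its left, z up, the work surface at z = 0. Lengths are in m, angles in rad, forces in N, time in s.
With the tool pointing down it reaches from about 0.425 to 0.925 m from the base axis. Payload 6.8 kg.
Tool frame: the origin (TCP) lies between the finger pads; the fingertips stand r.tcp_to_tips ahead of it and the grasp point (between the pads) lies 3 mm ahead of it (r.tcp_to_tips is the distance from the TCP to the fingertips, in m); z points along the fingers, y is the line along which they close (so a half turn about z gives the same grasp; the last joint's range is limited). The gripper opens to 85 mm and grips with 20 to 120 N. Pads are 22 mm wide; open, the fingers measure 114 mm over their backs; the gripper's body (76 mm by 85 mm) begins 54 mm behind the grasp point. The pads swing forward as they close: fully open they stand 13 mm farther back than shut.
Start: joints at [-1.268, 0.477, 0.022, 1.555, -0.011, 1.109, -0.083], TCP at [0.27, 0.619, 0.253] pointing down, gripper open.
Joint ranges: [-2.96, 2.96], [-0.34, 2.1], [-1.41, 1.46], [0.24, 2.44], [-1.37, 4.51], [0.17, 1.92], [-2.96, 2.96]. Speed limits (rad/s): [2.39, 2.39, 3.14, 3.14, 3.14, 3.14, 3.14].

## Interface

Orientations are given as a rotation vector (axis times angle).
In Python, from bench import r gives the robot as it stands. The module is installed in compiled form; this text tells all that it offers.
- The arm moves only by the tool step_arm, never from a script. Its argument "moves" is a list of rows, each an object of numbers: "rx", "ry", "rz": the turn, a rotation vector about the tool's x, y, z in degrees; "dx", "dy", "dz": the shift along the tool's x, y, z in mm; "gripper": the opening, from -1 (shut) to 1 (fully open). In form: [{"rx": .., "ry": .., "rz": .., "dx": .., "dy": .., "dz": .., "gripper": ..}, ...]. A call has 1 to 20 rows; each row shifts and turns the commanded pose from where the row before left it, along the tool's axes as they then stand; what a row does not reach is not made up. A row lasts 1/8 s, in which the tool goes at most 62.5 mm and 10.7 degrees, less where a joint would pass 70% of its speed; a pose out of reach is approached as far as the arm can. A call is refused whole if a number of a shift passes 62.5 or a number of a turn 10.7, either way. A call with a gripper value outside its range is refused whole. The fingers move at their own pace and stop on an object; "grip_force" is the grip in N (left out, the last holds). Time passes only in rows, so rows that do not move let the fingers close. It gives the time, the measured TCP pose, the force, the opening and the grip force at its end, in the units of the state.
- r.get_obs(): the state, without advancing time (a new reading comes with each control period).
- r.grab_frame(name): name is "scene" or "top" or "wrist"; returns the picture (400x640x3 uint8, blue, green, red); there is no depth.
- r.camera_info(name): a dict with "mtx" (3x3 intrinsics, pixels), "rvec" (rotation vector, rad) and "tvec" (3), from world to camera coordinates, as OpenCV has them. Camera axes: x right, y down, z forward; pixel columns grow to the right and rows downward; lengths in m; the calibration is good to about 2 mm. A picture is of the moment at which its call begins: read the wrist's pose just before it. camera_info takes no time and is no camera call; for the wrist camera it gives the pose at the moment of the call.
- r.hand_in(): hands the job in; it is judged then, once.
The state is a dict: "clock": time; "joints": joint angles; "qvel": joint speeds; "tau": joint torques, N m; "tcp_pos": TCP position; "orientation": TCP orientation; "contact_force": force on the tool from outside, world axes, zero at the start; "moment": the same for the moment, N m; "grip_width": finger opening in m; "gripper_force": force on a finger pad.
Only numpy, scipy, OpenCV 4.12 (cv2) and the standard library are available. Lean on these libraries where they do the work, as an engineer would, in place of code of your own. Each camera call takes 0.05 s, during which the arm holds its last target. There are 200 camera calls.

## Working session

There is one attempt and no reset: what is moved stays moved. The work goes in short steps, Python scripts to look and compute and a tool call to move; the robot and the scene stay as the last step left them, time stands still between calls to the robot, and variables do not carry over. Pictures are saved under pics/ and viewed, at most 10 in all, crops included, and the job is handed in when it is done.

Besides the shell and the picture viewer there is one more tool, called by a JSON object that holds its "api" and its "payload". step_arm: Moves the arm, as the interface text tells. Its arguments: {"type":"object","properties":{"moves":{"type":"array","items":{"type":"object","properties":{"rx":{"type":"number"},"ry":{"type":"number"},"rz":{"type":"number"},"dx":{"type":"number"},"dy":{"type":"number"},"dz":{"type":"number"},"gripper":{"type":"number"}}}},"grip_force":{"type":"number"}},"required":["moves"]}

```bash
mkdir -p pics; python3 - <<'E'
from bench import r
import cv2
for n in("scene","top"):
    cv2.imwrite(f"pics/{n}0.png",r.grab_frame(n)); c=r.camera_info(n); print(n,c)
print(r.get_obs(), r.tcp_to_tips)
E
```

```text
scene {'mtx': array([[484.46708349,   0.        , 322.65929821],
       [  0.        , 484.46708349, 198.17517713],
       [  0.        ,   0.        ,   1.        ]]), 'rvec': array([ 1.6694693 ,  2.18261828, -0.61503158]), 'tvec': array([ 0.12174544, -0.45066566,  1.46241083])}
top {'mtx': array([[376.64946141,   0.        , 313.7861131 ],
       [  0.        , 376.64946141, 202.2560751 ],
       [  0.        ,   0.        ,   1.        ]]), 'rvec': array([ 2.14147531, -2.11605076,  0.20019056]), 'tvec': array([0.03251413, 0.63339304, 0.78660771])}
{'clock': 0.1, 'joints': array([-1.2680774 ,  0.47774975,  0.02235578,  1.55634185, -0.0115323 ,
        1.10930939, -0.08306284]), 'qvel': array([-0.00016624, -0.00187208,  0.0015623 , -0.00320472, -0.00010826,
        0.00106304,  0.00014214]), 'tau': array([ 3.28001399e-03, -5.97765505e+01,  1.61315940e+00, -2.81953418e+01,
        1.27553375e-02,  5.17727807e-03,  1.04315767e-06]), 'tcp_pos': array([0.26937635, 0.61837652, 0.25240602]), 'orientation': array([-6.40686505e-01, -3.07531892e+00,  2.61138812e-03]), 'contact_force': array([-0.20692452,  0.60670171, -0.63012172]), 'moment': array([-0.00168885,  0.01113324, -0.07295128]), 'gripper_force': 0.0, 'grip_width': 0.08565421300337427} 0.022
```

View pics/scene0.png

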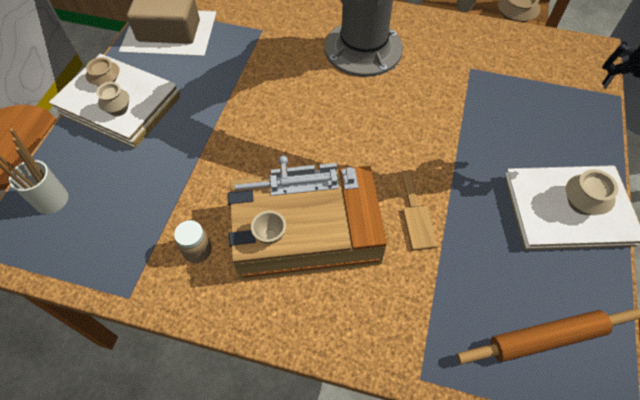

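View pics/top0.png

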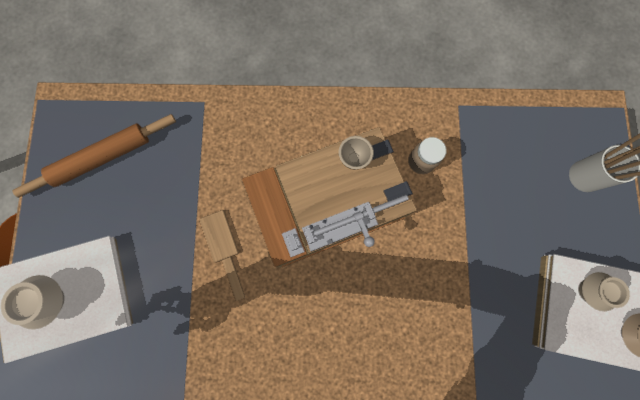

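The overview shows the chest near the middle of the top image, with the knob at about (369,241), the jar on its -y side (right) and the paddle on its +y side (left). I'll enlarge it for localisation.

```bash
python3 - <<'E'
import cv2
a=cv2.imread("pics/top0.png")[130:270,235:435]
cv2.imwrite("pics/top0c.png",cv2.resize(a,None,fx=4,fy=4,interpolation=cv2.INTER_CUBIC))
E
```

```text
(no output)
```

View pics/top0c.png

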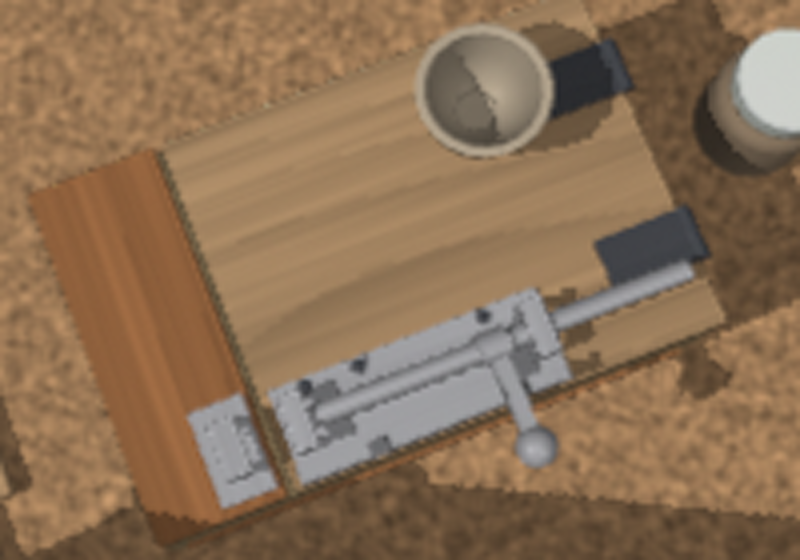

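The crop gives: end-board corners (30,190) and (165,545), front-right lid corner (725,320), knob (537,447), lever root (492,345), and a dark gap in the upright near (380,447), probably the second notch.

```bash
cat > h.py <<'E'
from bench import r
import cv2,numpy as np
from scipy.spatial.transform import Rotation as R
def ray(c,u,v,z):
    n=cv2.undistortPoints(np.array([[[u,v]]],float),c["mtx"],None)[0,0]
    M=R.from_rotvec(np.ravel(c["rvec"])).as_matrix(); t=np.ravel(c["tvec"])
    o=-M.T@t; d=M.T@np.array([*n,1]); return o+d*(z-o[2])/d[2]
E
python3 - <<'E'
from h import *
c=r.camera_info("top")
f=lambda x,y,z: ray(c,235+x/4,130+y/4,z)
P={k:f(*v) for k,v in dict(RL=(30,190,.11),FL=(165,545,.11),FR=(725,320,.11),knob=(537,447,.124),root=(492,345,.128),notch=(380,447,.13),lev=(515,393,.128),tail=(690,270,.124),tip=(320,410,.124)).items()}
for k,v in P.items(): print(k,v.round(4))
for a,b in(("FL","FR"),("RL","FL"),("root","tip"),("tail","tip"),("knob","root")):
    d=P[b]-P[a]; print(a,b,np.linalg.norm(d),np.degrees(np.arctan2(d[1],d[0])))
o=r.get_obs(); print(R.from_rotvec(o["orientation"]).as_matrix().round(3))
w=r.camera_info("wrist"); M=R.from_rotvec(np.ravel(w["rvec"])).as_matrix();T=R.from_rotvec(o["orientation"]).as_matrix()
print("cam in tool",T.T@(-M.T@np.ravel(w["tvec"])-o["tcp_pos"]),(T.T@M.T).round(2),w["mtx"])
E
```

```text
RL [0.6749 0.1922 0.11  ]
FL [0.49   0.1152 0.11  ]
FR [ 0.6095 -0.1746  0.11  ]
knob [ 0.5408 -0.0728  0.124 ]
root [ 0.5921 -0.0501  0.128 ]
notch [0.5394 0.007  0.13  ]
lev [ 0.5677 -0.0615  0.128 ]
tail [ 0.6332 -0.1535  0.124 ]
tip [0.5583 0.0372 0.124 ]
FL FR 0.31351135209610725 -67.58242349909459
RL FL 0.20029427317474713 -157.37905354419686
root tip 0.09370303663502312 111.19285722834427
tail tip 0.2049204519285369 111.44120510067546
knob root 0.05626487245282339 23.946177137215663
[[-0.917  0.399 -0.001]
 [ 0.399  0.917 -0.002]
 [-0.    -0.002 -1.   ]]
cam in tool [ 0.07075377  0.00018727 -0.12049334] [[ 0.   -0.96 -0.28]
 [ 1.   -0.    0.  ]
 [-0.   -0.28  0.96]] [[314.87254904   0.         321.56358567]
 [  0.         314.87254904 199.40176853]
 [  0.           0.           1.        ]]
```

{"api": "step_arm", "payload": {"moves": [{"rz":-9.2},{"rz":-9.2},{"rz":-9.2},{"rz":-9.2},{"rz":-9.2},{"dy":-25,"dx":1},{"dy":-50,"dx":1},{"dy":-50,"dx":1},{"dy":-50,"dx":1},{"dy":-50,"dx":1},{"dy":-50,"dx":1},{"dy":-50,"dx":1},{"dy":-50,"dx":1},{"dy":-50,"dx":1},{"dy":-50,"dx":1},{"dy":-50,"dx":1},{"dy":-50,"dx":1},{"dy":-50,"dx":1},{"dy":-50,"dx":1},{"dy":-50,"dx":1}]}}

```text
invalid input at $.moves[0]: expected keys rx, ry, rz, dx, dy, dz, gripper
```

{"api": "step_arm", "payload": {"moves": [{"dy":-20},{"gripper":0.2},{},{}]}}

```text
invalid input at $.moves[0]: expected keys rx, ry, rz, dx, dy, dz, gripper
```

```bash
python3 - <<'E'
from h import *
o=r.get_obs(); c=r.camera_info("wrist")
f=r.grab_frame("wrist"); cv2.imwrite("pics/w1.png",f)
import pickle; pickle.dump((c,o),open("w1.pkl","wb"))
M=R.from_rotvec(o["orientation"]).as_matrix(); print(o["clock"],o["tcp_pos"],o["grip_width"],o["contact_force"]); print(M.round(3))
E
```

```text
0.1 [0.26937635 0.61837652 0.25240602] 0.08565421300337427 [-0.20692452  0.60670171 -0.63012172]
[[-0.917  0.399 -0.001]
 [ 0.399  0.917 -0.002]
 [-0.    -0.002 -1.   ]]
```

View pics/w1.png

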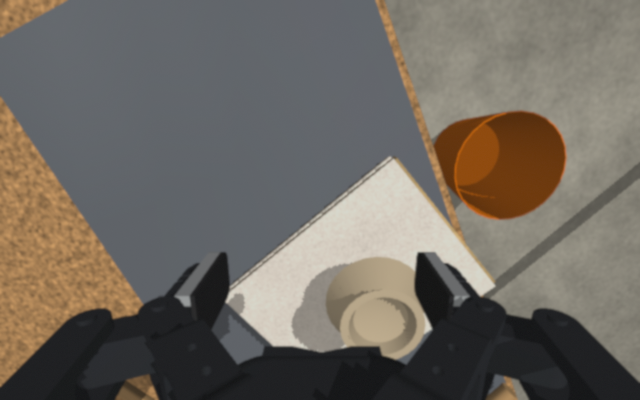

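The move was refused because every key is required. The wrist image only shows the start area, a bowl on a board.

{"api": "step_arm", "payload": {"moves": [{"rx":0,"ry":0,"rz":-9.2,"dx":0,"dy":0,"dz":0,"gripper":1},{"rx":0,"ry":0,"rz":-9.2,"dx":0,"dy":0,"dz":0,"gripper":1},{"rx":0,"ry":0,"rz":-9.2,"dx":0,"dy":0,"dz":0,"gripper":1},{"rx":0,"ry":0,"rz":-9.2,"dx":0,"dy":0,"dz":0,"gripper":1},{"rx":0,"ry":0,"rz":-9.2,"dx":0,"dy":0,"dz":0,"gripper":1},{"rx":0,"ry":0,"rz":0,"dx":1,"dy":-25,"dz":0,"gripper":1},{"rx":0,"ry":0,"rz":0,"dx":1,"dy":-50,"dz":0,"gripper":1},{"rx":0,"ry":0,"rz":0,"dx":1,"dy":-50,"dz":0,"gripper":1},{"rx":0,"ry":0,"rz":0,"dx":1,"dy":-50,"dz":0,"gripper":1},{"rx":0,"ry":0,"rz":0,"dx":1,"dy":-50,"dz":0,"gripper":1},{"rx":0,"ry":0,"rz":0,"dx":1,"dy":-50,"dz":0,"gripper":1},{"rx":0,"ry":0,"rz":0,"dx":1,"dy":-50,"dz":0,"gripper":1},{"rx":0,"ry":0,"rz":0,"dx":1,"dy":-50,"dz":0,"gripper":1},{"rx":0,"ry":0,"rz":0,"dx":1,"dy":-50,"dz":0,"gripper":1},{"rx":0,"ry":0,"rz":0,"dx":1,"dy":-50,"dz":0,"gripper":1},{"rx":0,"ry":0,"rz":0,"dx":1,"dy":-50,"dz":0,"gripper":1},{"rx":0,"ry":0,"rz":0,"dx":1,"dy":-50,"dz":0,"gripper":1},{"rx":0,"ry":0,"rz":0,"dx":1,"dy":-50,"dz":0,"gripper":1},{"rx":0,"ry":0,"rz":0,"dx":1,"dy":-50,"dz":0,"gripper":1},{"rx":0,"ry":0,"rz":0,"dx":1,"dy":-50,"dz":0,"gripper":1}]}}

```text
clock: 2.65
tcp_pos: [0.533, -0.0584, 0.2532]
orientation: [0.612, -3.081, -0.0]
contact_force: [0.7, 0.6, -1.0]
grip_width: 0.0852
gripper_force: 0.0
```

{"api": "step_arm", "payload": {"moves": [{"rx":0,"ry":0,"rz":0,"dx":0,"dy":-17,"dz":0,"gripper":1},{"rx":0,"ry":0,"rz":0,"dx":0,"dy":0,"dz":0,"gripper":0.2},{"rx":0,"ry":0,"rz":0,"dx":0,"dy":0,"dz":0,"gripper":0.2},{"rx":0,"ry":0,"rz":0,"dx":0,"dy":0,"dz":0,"gripper":0.2}]}}

```text
clock: 3.15
tcp_pos: [0.5389, -0.0707, 0.2532]
orientation: [0.616, -3.08, -0.001]
contact_force: [-0.7, 0.7, -0.8]
grip_width: 0.0514
gripper_force: 0.0
```

```bash
python3 - <<'E'
from h import *
o=r.get_obs(); c=r.camera_info("wrist")
f=r.grab_frame("wrist"); cv2.imwrite("pics/w2.png",f)
import pickle; pickle.dump((c,o),open("w2.pkl","wb"))
M=R.from_rotvec(o["orientation"]).as_matrix(); print(o["clock"],o["tcp_pos"],o["grip_width"],o["contact_force"]); print(M.round(3))
E
```

```text
3.15 [ 0.53892151 -0.07074319  0.25324548] 0.051441092658654666 [-0.74826015  0.73622039 -0.80121375]
[[-0.923 -0.385 -0.   ]
 [-0.385  0.923  0.001]
 [ 0.     0.001 -1.   ]]
```

View pics/w2.png

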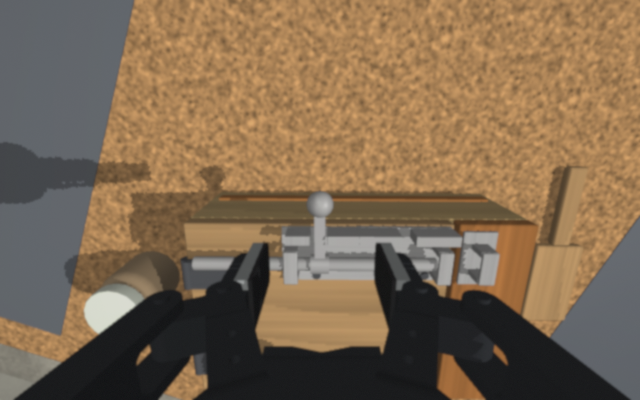

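The wrist image shows the knob at (320,204), the lever in the first notch, and the upright running from x=285 to 460. I'll compute the knob's position and enlarge the upright.

```bash
python3 - <<'E'
from h import *
import pickle; c,o=pickle.load(open("w2.pkl","rb"))
k=ray(c,320,204,.124); M=R.from_rotvec(o["orientation"]).as_matrix()
print(k,"tool mm",(M.T@(k-o["tcp_pos"])*1e3).round(1))
a=cv2.imread("pics/w2.png")[190:290,270:430]
cv2.imwrite("pics/w2c.png",cv2.resize(a,None,fx=5,fy=5,interpolation=cv2.INTER_CUBIC))
E
```

```text
[ 0.54543999 -0.06956212  0.124     ] tool mm [ -6.5  -1.5 129.2]
```

View pics/w2c.png

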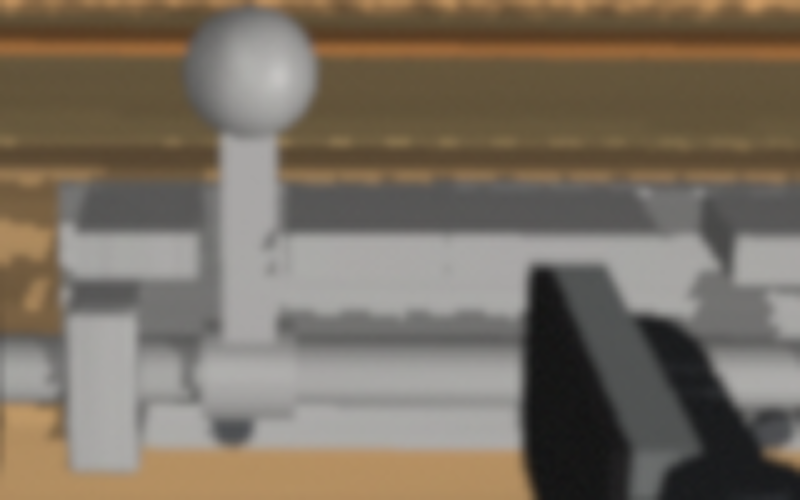

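The upright has a gap near crop x of about 650-735, roughly 67 mm from the first notch, against 74 mm from the top view. I'll look from directly above it before gripping.

{"api": "step_arm", "payload": {"moves": [{"rx":0,"ry":0,"rz":0,"dx":-10,"dy":35,"dz":15,"gripper":0.2},{"rx":0,"ry":0,"rz":0,"dx":-15,"dy":33,"dz":15,"gripper":0.2},{"rx":0,"ry":0,"rz":0,"dx":0,"dy":0,"dz":0,"gripper":0.2},{"rx":0,"ry":0,"rz":0,"dx":0,"dy":0,"dz":0,"gripper":0.2}]}}

```text
clock: 3.7
tcp_pos: [0.5363, -0.0002, 0.2235]
orientation: [-0.613, 3.081, -0.0]
contact_force: [-0.4, 0.1, 0.0]
grip_width: 0.0511
gripper_force: 0.0
```

```bash
python3 - <<'E'
from h import *
o=r.get_obs(); c=r.camera_info("wrist")
f=r.grab_frame("wrist"); cv2.imwrite("pics/w3.png",f)
import pickle; pickle.dump((c,o),open("w3.pkl","wb"))
print(o["tcp_pos"])
cv2.imwrite("pics/w3c.png",cv2.resize(f[150:290,200:400],None,fx=4,fy=4,interpolation=cv2.INTER_CUBIC))
E
```

```text
[ 5.36309779e-01 -1.73080967e-04  2.23514060e-01]
```

View pics/w3c.png

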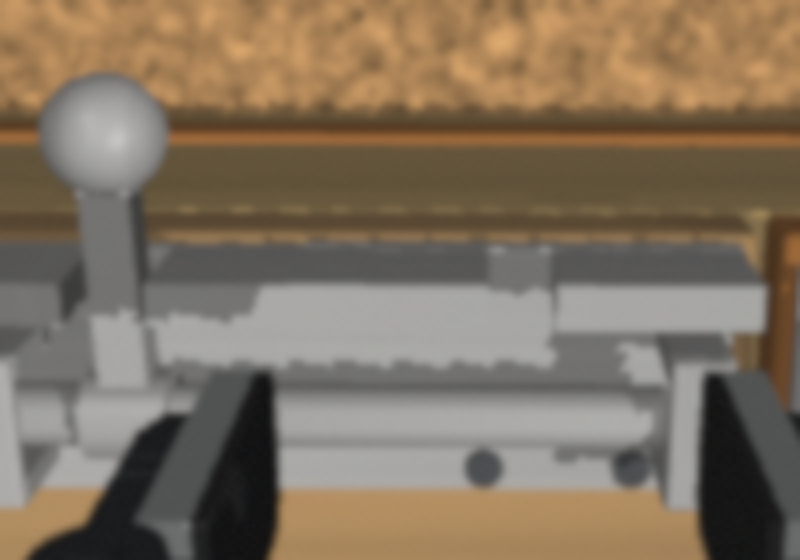

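The second notch shows clearly between x=488 and 553 at row ~287 in the crop. The lever is centred at x≈113 and the knob at (104,132).

```bash
python3 - <<'E'
from h import *
import pickle; c,o=pickle.load(open("w3.pkl","rb"))
M=R.from_rotvec(o["orientation"]).as_matrix()
f=lambda n,x,y,z:print(n,(M.T@(ray(c,200+x/4,150+y/4,z)-o["tcp_pos"])*1e3).round(1))
f("notch L",488,287,.134);f("notch R",554,287,.134);f("notch bottomline L",488,250,.115);f("notch R",552,250,.115)
f("lever@up",114,290,.1285);f("lever@root",124,385,.1285);f("lever front L",82,230,.1285);f("lever front R",138,230,.1285);f("knob",104,132,.124); f("first notch R",148,287,.134)
E
```

```text
notch L [-7.3  0.1 89.5]
notch R [-7.3 11.8 89.5]
notch bottomline L [-6.900e+00  1.000e-01  1.085e+02]
notch R [ -6.9  12.4 108.5]
lever@up [-10.  -68.1  95. ]
lever@root [-28.9 -67.8  95. ]
lever front L [  1.5 -72.9  95. ]
lever front R [  1.5 -62.8  95. ]
knob [ 18.5 -68.8  99.5]
first notch R [ -7.4 -60.3  89.5]
```

Notch centre lies 74 mm along +y from the lever. Now down onto the knob.

{"api": "step_arm", "payload": {"moves": [{"rx":0,"ry":0,"rz":0,"dx":9,"dy":-34,"dz":0,"gripper":0.2},{"rx":0,"ry":0,"rz":0,"dx":9.5,"dy":-34.3,"dz":0,"gripper":0.2},{"rx":0,"ry":0,"rz":0,"dx":0,"dy":0,"dz":0,"gripper":0.2},{"rx":0,"ry":0,"rz":0,"dx":0,"dy":0,"dz":30,"gripper":0.2},{"rx":0,"ry":0,"rz":0,"dx":0,"dy":0,"dz":25,"gripper":0.2},{"rx":0,"ry":0,"rz":0,"dx":0,"dy":0,"dz":21,"gripper":0.2},{"rx":0,"ry":0,"rz":0,"dx":0,"dy":0,"dz":20,"gripper":0.2},{"rx":0,"ry":0,"rz":0,"dx":0,"dy":0,"dz":0,"gripper":0.2}]}}

```text
clock: 4.75
tcp_pos: [0.5443, -0.0702, 0.1264]
orientation: [0.611, -3.079, -0.001]
contact_force: [0.2, 0.1, 0.2]
grip_width: 0.0511
gripper_force: 0.0
```

{"api": "step_arm", "payload": {"grip_force": 20, "moves": [{"rx":0,"ry":0,"rz":0,"dx":0,"dy":0,"dz":0,"gripper":-0.2},{"rx":0,"ry":0,"rz":0,"dx":0,"dy":0,"dz":0,"gripper":-0.35},{"rx":0,"ry":0,"rz":0,"dx":0,"dy":0,"dz":0,"gripper":-0.5},{"rx":0,"ry":0,"rz":0,"dx":0,"dy":0,"dz":0,"gripper":-0.6},{"rx":0,"ry":0,"rz":0,"dx":0,"dy":0,"dz":0,"gripper":-0.7},{"rx":0,"ry":0,"rz":0,"dx":0,"dy":0,"dz":0,"gripper":-0.7}]}}

```text
clock: 5.5
tcp_pos: [0.5456, -0.07, 0.1274]
orientation: [-0.612, 3.081, 0.0]
contact_force: [0.9, 2.5, 2.1]
grip_width: 0.0203
gripper_force: 19.5
```

{"api": "step_arm", "payload": {"moves": [{"rx":0,"ry":0,"rz":0,"dx":-0.3,"dy":0,"dz":-5.6,"gripper":-0.7},{"rx":0,"ry":0,"rz":0,"dx":-0.8,"dy":0,"dz":-5.5,"gripper":-0.7},{"rx":0,"ry":0,"rz":0,"dx":0,"dy":0,"dz":0,"gripper":-0.7}]}}

```text
clock: 5.88
tcp_pos: [0.5465, -0.0697, 0.1389]
orientation: [-0.612, 3.081, 0.0]
contact_force: [1.4, 3.4, 0.1]
grip_width: 0.0206
gripper_force: 19.9
```

{"api": "step_arm", "payload": {"moves": [{"rx":0,"ry":0,"rz":0,"dx":-1.4,"dy":0,"dz":-5.4,"gripper":-0.7},{"rx":0,"ry":0,"rz":0,"dx":-1.9,"dy":0,"dz":-5.3,"gripper":-0.7},{"rx":0,"ry":0,"rz":0,"dx":-2.5,"dy":0,"dz":-5,"gripper":-0.7},{"rx":0,"ry":0,"rz":0,"dx":-2.9,"dy":0,"dz":-4.8,"gripper":-0.7},{"rx":0,"ry":0,"rz":0,"dx":-3.4,"dy":0,"dz":-4.5,"gripper":-0.7},{"rx":0,"ry":0,"rz":0,"dx":-3.8,"dy":0,"dz":-4.1,"gripper":-0.7},{"rx":0,"ry":0,"rz":0,"dx":-4.2,"dy":0,"dz":-3.7,"gripper":-0.7},{"rx":0,"ry":0,"rz":0,"dx":0,"dy":0,"dz":0,"gripper":-0.7}]}}

```text
clock: 6.88
tcp_pos: [0.5656, -0.0619, 0.1719]
orientation: [-0.612, 3.08, 0.0]
contact_force: [-3.7, 2.0, 3.3]
grip_width: 0.0203
gripper_force: 19.9
```

```bash
python3 - <<'E'
from h import *
o=r.get_obs(); c=r.camera_info("wrist")
f=r.grab_frame("wrist"); cv2.imwrite("pics/w4.png",f[120:330,150:490])
print(o["tcp_pos"],o["contact_force"])
E
```

```text
[ 0.56557938 -0.06192004  0.17185127] [-3.6990933   1.99433777  3.26963339]
```

View pics/w4.png

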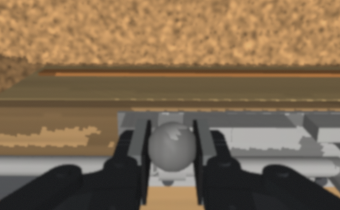

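The knob is held between the pads at about 0.9 rad, clear of the upright. Now slide.

{"api": "step_arm", "payload": {"moves": [{"rx":0,"ry":0,"rz":0,"dx":0,"dy":6,"dz":0,"gripper":-0.7},{"rx":0,"ry":0,"rz":0,"dx":0,"dy":8,"dz":0,"gripper":-0.7},{"rx":0,"ry":0,"rz":0,"dx":0,"dy":8,"dz":0,"gripper":-0.7},{"rx":0,"ry":0,"rz":0,"dx":0,"dy":8,"dz":0,"gripper":-0.7}]}}

```text
clock: 7.42
tcp_pos: [0.5547, -0.0357, 0.1719]
orientation: [-0.609, 3.079, -0.003]
contact_force: [3.5, -4.0, 0.1]
grip_width: 0.0207
gripper_force: 19.9
```

{"api": "step_arm", "payload": {"moves": [{"rx":0,"ry":0,"rz":0,"dx":0,"dy":8,"dz":0,"gripper":-0.7},{"rx":0,"ry":0,"rz":0,"dx":0,"dy":8,"dz":0,"gripper":-0.7},{"rx":0,"ry":0,"rz":0,"dx":0,"dy":8,"dz":0,"gripper":-0.7},{"rx":0,"ry":0,"rz":0,"dx":0,"dy":8,"dz":0,"gripper":-0.7},{"rx":0,"ry":0,"rz":0,"dx":0,"dy":8,"dz":0,"gripper":-0.7},{"rx":0,"ry":0,"rz":0,"dx":0,"dy":4,"dz":0,"gripper":-0.7},{"rx":0,"ry":0,"rz":0,"dx":0,"dy":0,"dz":0,"gripper":-0.7},{"rx":0,"ry":0,"rz":0,"dx":0,"dy":0,"dz":0,"gripper":-0.7}]}}

```text
clock: 8.43
tcp_pos: [0.5365, 0.0066, 0.1711]
orientation: [0.612, -3.081, -0.001]
contact_force: [0.9, -1.0, 0.4]
grip_width: 0.02
gripper_force: 19.8
```

```bash
python3 - <<'E'
from h import *
o=r.get_obs(); c=r.camera_info("wrist")
f=r.grab_frame("wrist")[120:330,150:490]; cv2.imwrite("pics/w5.png",cv2.resize(f,None,fx=2.3,fy=2.3,interpolation=cv2.INTER_CUBIC))
import pickle; pickle.dump((c,o),open("w5.pkl","wb"))
M=R.from_rotvec(o["orientation"]).as_matrix()
c3,o3=pickle.load(open("w3.pkl","rb"))
M3=R.from_rotvec(o3["orientation"]).as_matrix()
for p in([.5456,-.07,.1274],[.5656,-.0619,.1719],o["tcp_pos"]): print((M3.T@(np.array(p)-o3["tcp_pos"])*1e3).round(1))
print("force tool",M.T@o["contact_force"])
E
```

```text
[ 18.2 -68.   96.1]
[ -3.4 -68.2  51.6]
[-2.8  6.2 52.4]
force tool [-0.50017883 -1.25777773 -0.35438747]
```

View pics/w5.png

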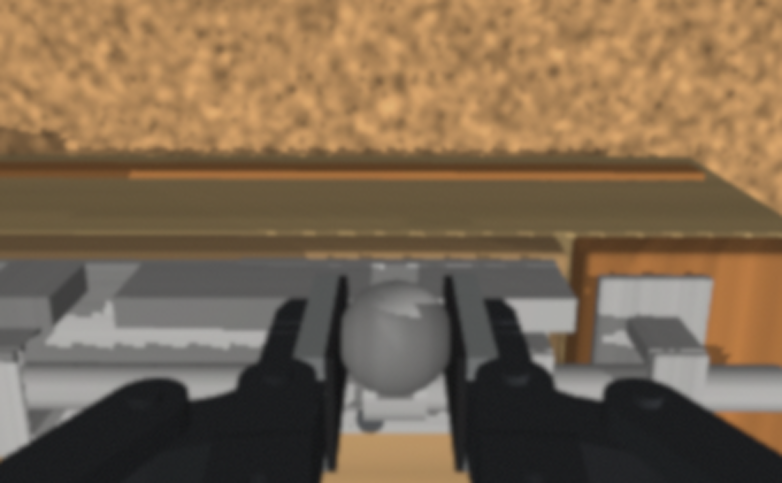

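The knob is centred (x≈396) over the notch, visible at 372-420 above it, and the bolt end is in the keeper. I'll lower the handle gently and watch the force.

{"api": "step_arm", "payload": {"moves": [{"rx":0,"ry":0,"rz":0,"dx":4.2,"dy":0,"dz":3.7,"gripper":-0.7},{"rx":0,"ry":0,"rz":0,"dx":3.8,"dy":0,"dz":4.1,"gripper":-0.7},{"rx":0,"ry":0,"rz":0,"dx":1.7,"dy":0,"dz":2.2,"gripper":-0.7},{"rx":0,"ry":0,"rz":0,"dx":1.7,"dy":0,"dz":2.3,"gripper":-0.7},{"rx":0,"ry":0,"rz":0,"dx":0.8,"dy":0,"dz":1.2,"gripper":-0.7},{"rx":0,"ry":0,"rz":0,"dx":0,"dy":0,"dz":0,"gripper":-0.7}]}}

```text
clock: 9.22
tcp_pos: [0.5251, 0.0018, 0.1575]
orientation: [0.612, -3.081, -0.001]
contact_force: [1.9, 3.1, -0.9]
grip_width: 0.0203
gripper_force: 19.9
```

{"api": "step_arm", "payload": {"moves": [{"rx":0,"ry":0,"rz":0,"dx":0.7,"dy":0,"dz":1.2,"gripper":-0.7},{"rx":0,"ry":0,"rz":0,"dx":0.7,"dy":0,"dz":1.2,"gripper":-0.7},{"rx":0,"ry":0,"rz":0,"dx":0,"dy":0,"dz":0,"gripper":-0.7}]}}

```text
clock: 9.6
tcp_pos: [0.5237, 0.0011, 0.1551]
orientation: [0.612, -3.081, -0.001]
contact_force: [0.5, 4.0, 0.8]
grip_width: 0.0204
gripper_force: 20.0
```

At about 0.52 rad with no resistance, so the handle is in the notch. Continuing.

{"api": "step_arm", "payload": {"moves": [{"rx":0,"ry":0,"rz":0,"dx":1.2,"dy":0,"dz":2.5,"gripper":-0.7},{"rx":0,"ry":0,"rz":0,"dx":1.2,"dy":0,"dz":2.5,"gripper":-0.7},{"rx":0,"ry":0,"rz":0,"dx":1,"dy":0,"dz":2.6,"gripper":-0.7},{"rx":0,"ry":0,"rz":0,"dx":0.9,"dy":0,"dz":2.7,"gripper":-0.7},{"rx":0,"ry":0,"rz":0,"dx":0,"dy":0,"dz":0,"gripper":-0.7}]}}

```text
clock: 10.22
tcp_pos: [0.5196, -0.0009, 0.1445]
orientation: [0.611, -3.08, 0.0]
contact_force: [-0.7, 4.1, -1.5]
grip_width: 0.0201
gripper_force: 20.2
```

{"api": "step_arm", "payload": {"moves": [{"rx":0,"ry":0,"rz":0,"dx":0.8,"dy":0,"dz":2.7,"gripper":-0.7},{"rx":0,"ry":0,"rz":0,"dx":0.7,"dy":0,"dz":2.7,"gripper":-0.7},{"rx":0,"ry":0,"rz":0,"dx":0.5,"dy":0,"dz":2.7,"gripper":-0.7},{"rx":0,"ry":0,"rz":0,"dx":0.3,"dy":0,"dz":2.7,"gripper":-0.7},{"rx":0,"ry":0,"rz":0,"dx":0,"dy":0,"dz":0,"gripper":-0.7}]}}

```text
clock: 10.85
tcp_pos: [0.5178, -0.0017, 0.1338]
orientation: [0.612, -3.081, 0.0]
contact_force: [-1.8, 2.3, -1.6]
grip_width: 0.0206
gripper_force: 20.4
```

{"api": "step_arm", "payload": {"moves": [{"rx":0,"ry":0,"rz":0,"dx":0.2,"dy":0,"dz":2.7,"gripper":-0.7},{"rx":0,"ry":0,"rz":0,"dx":0,"dy":0,"dz":2.5,"gripper":-0.7},{"rx":0,"ry":0,"rz":0,"dx":0,"dy":0,"dz":0,"gripper":-0.7}]}}

```text
clock: 11.22
tcp_pos: [0.5176, -0.0018, 0.1287]
orientation: [0.612, -3.081, 0.0]
contact_force: [-1.4, 3.6, -1.2]
grip_width: 0.0204
gripper_force: 20.5
```

{"api": "step_arm", "payload": {"moves": [{"rx":0,"ry":0,"rz":0,"dx":0,"dy":0,"dz":1,"gripper":-0.7},{"rx":0,"ry":0,"rz":0,"dx":0,"dy":0,"dz":0,"gripper":-0.7}]}}

```text
clock: 11.48
tcp_pos: [0.5176, -0.0018, 0.1279]
orientation: [0.612, -3.081, 0.0]
contact_force: [-2.9, 2.4, 1.1]
grip_width: 0.0206
gripper_force: 20.6
```

{"api": "step_arm", "payload": {"moves": [{"rx":0,"ry":0,"rz":0,"dx":0,"dy":0,"dz":0.6,"gripper":-0.7},{"rx":0,"ry":0,"rz":0,"dx":0,"dy":0,"dz":0,"gripper":-0.7}]}}

```text
clock: 11.72
tcp_pos: [0.5177, -0.0017, 0.1274]
orientation: [0.612, -3.081, -0.0]
contact_force: [-3.1, 1.9, 2.7]
grip_width: 0.0206
gripper_force: 20.7
```

{"api": "step_arm", "payload": {"moves": [{"rx":0,"ry":0,"rz":0,"dx":0,"dy":0,"dz":0.6,"gripper":-0.7},{"rx":0,"ry":0,"rz":0,"dx":0,"dy":0,"dz":0,"gripper":-0.7}]}}

```text
clock: 11.98
tcp_pos: [0.5177, -0.0017, 0.1268]
orientation: [0.612, -3.081, -0.0]
contact_force: [-3.1, 2.7, 1.8]
grip_width: 0.0203
gripper_force: 20.7
```

{"api": "step_arm", "payload": {"moves": [{"rx":0,"ry":0,"rz":0,"dx":0,"dy":0,"dz":0.7,"gripper":-0.7},{"rx":0,"ry":0,"rz":0,"dx":0,"dy":0,"dz":0,"gripper":-0.7}]}}

```text
clock: 12.22
tcp_pos: [0.5177, -0.0017, 0.1262]
orientation: [0.612, -3.081, -0.0]
contact_force: [-3.8, 1.4, 4.6]
grip_width: 0.0204
gripper_force: 20.8
```

{"api": "step_arm", "payload": {"moves": [{"rx":0,"ry":0,"rz":0,"dx":0,"dy":0,"dz":0.7,"gripper":-0.7},{"rx":0,"ry":0,"rz":0,"dx":0,"dy":0,"dz":0,"gripper":-0.7}]}}

```text
clock: 12.48
tcp_pos: [0.5179, -0.0017, 0.1257]
orientation: [-0.612, 3.081, 0.0]
contact_force: [-4.2, 1.7, 7.0]
grip_width: 0.0203
gripper_force: 21.0
```

Bottomed, with the force rising to 7 N. Release, back straight up, and check.

{"api": "step_arm", "payload": {"moves": [{"rx":0,"ry":0,"rz":0,"dx":0,"dy":0,"dz":0,"gripper":-0.2},{"rx":0,"ry":0,"rz":0,"dx":0,"dy":0,"dz":0,"gripper":0.2},{"rx":0,"ry":0,"rz":0,"dx":0,"dy":0,"dz":0,"gripper":0.2},{"rx":0,"ry":0,"rz":0,"dx":0,"dy":0,"dz":0,"gripper":0.2},{"rx":0,"ry":0,"rz":0,"dx":0,"dy":0,"dz":-10,"gripper":0.2},{"rx":0,"ry":0,"rz":0,"dx":0,"dy":0,"dz":-25,"gripper":0.2},{"rx":0,"ry":0,"rz":0,"dx":0,"dy":0,"dz":-30,"gripper":0.2},{"rx":0,"ry":0,"rz":0,"dx":0,"dy":0,"dz":-30,"gripper":0.2},{"rx":0,"ry":0,"rz":0,"dx":-18,"dy":0,"dz":0,"gripper":0.2},{"rx":0,"ry":0,"rz":0,"dx":0,"dy":0,"dz":0,"gripper":0.2},{"rx":0,"ry":0,"rz":0,"dx":0,"dy":0,"dz":0,"gripper":0.2}]}}

```text
clock: 13.85
tcp_pos: [0.5336, 0.0052, 0.2192]
orientation: [0.612, -3.079, 0.0]
contact_force: [-0.3, 0.2, -1.0]
grip_width: 0.0511
gripper_force: 0.0
```

```bash
python3 - <<'E'
from h import *
o=r.get_obs(); c=r.camera_info("wrist")
f=r.grab_frame("wrist"); cv2.imwrite("pics/w6.png",cv2.resize(f[150:290,220:420],None,fx=4,fy=4,interpolation=cv2.INTER_CUBIC))
import pickle; pickle.dump((c,o),open("w6.pkl","wb"))
print(o["tcp_pos"],o["contact_force"],o["grip_width"])
E
```

```text
[0.53357307 0.00516961 0.21917921] [-0.278084    0.18944899 -1.0017012 ] 0.05106546036934008
```

View pics/w6.png

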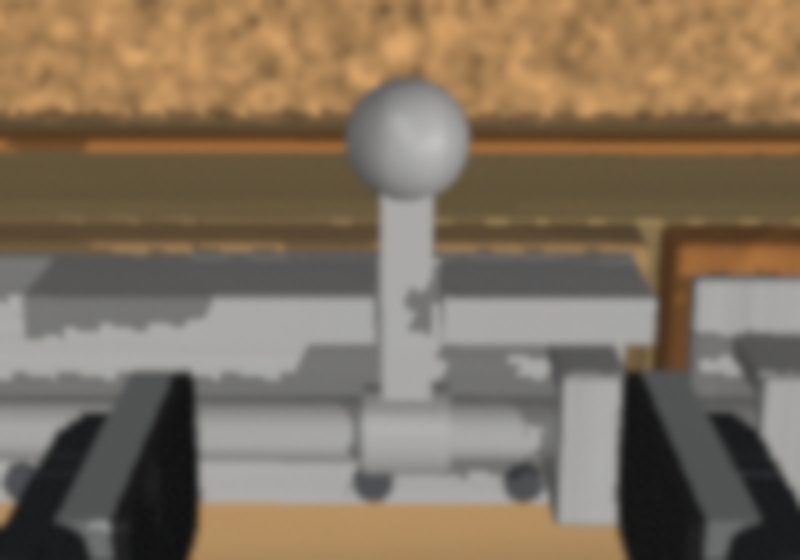

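The handle lies in the second notch, with the knob at crop (408,138). A quick numeric check that it is level:

```bash
python3 - <<'E'
from h import *
import pickle
c3,o3=pickle.load(open("w3.pkl","rb")); c,o=pickle.load(open("w6.pkl","rb"))
M3=R.from_rotvec(o3["orientation"]).as_matrix()
for z in(.118,.124,.130,.136): print(z,[(M3.T@(ray(*a,z)-o3["tcp_pos"])*1e3).round(1) for a in((c3,226,183),(c,220+408/4,150+138/4))])
f=lambda x,y,z:(M3.T@(ray(c,220+x/4,150+y/4,z)-o3["tcp_pos"])*1e3).round(1)
print("upright top front",f(300,295,.134),"was -7.3; lid seam", f(300,255,.115),"was -6.9")
E
```

```text
0.118 [array([ 17.1, -70.6, 105.5]), array([ 17.7,   6.2, 105.5])]
0.124 [array([ 18.5, -68.8,  99.5]), array([19.1,  6.1, 99.5])]
0.13 [array([ 19.9, -66.9,  93.5]), array([20.6,  6.1, 93.5])]
0.136 [array([ 21.4, -65. ,  87.5]), array([22. ,  6.1, 87.5])]
upright top front [ -6.5 -12.7  89.5] was -7.3; lid seam [ -5.7 -14.2 108.5] was -6.9
```

Level within about 2 mm. I'll confirm with a light press from above using shut fingers.

{"api": "step_arm", "payload": {"moves": [{"rx":0,"ry":0,"rz":0,"dx":18.3,"dy":0,"dz":0,"gripper":-1},{"rx":0,"ry":0,"rz":0,"dx":0,"dy":0,"dz":0,"gripper":-1},{"rx":0,"ry":0,"rz":0,"dx":0,"dy":0,"dz":0,"gripper":-1},{"rx":0,"ry":0,"rz":0,"dx":0,"dy":0,"dz":0,"gripper":-1},{"rx":0,"ry":0,"rz":0,"dx":0,"dy":0,"dz":0,"gripper":-1},{"rx":0,"ry":0,"rz":0,"dx":0,"dy":0,"dz":25,"gripper":-1},{"rx":0,"ry":0,"rz":0,"dx":0,"dy":0,"dz":20,"gripper":-1},{"rx":0,"ry":0,"rz":0,"dx":0,"dy":0,"dz":10,"gripper":-1},{"rx":0,"ry":0,"rz":0,"dx":0,"dy":0,"dz":0,"gripper":-1}]}}

```text
clock: 15.02
tcp_pos: [0.5173, -0.0018, 0.165]
orientation: [0.612, -3.08, -0.0]
contact_force: [0.3, 0.6, 0.6]
grip_width: -0.0002
gripper_force: 0.0
```

{"api": "step_arm", "payload": {"moves": [{"rx":0,"ry":0,"rz":0,"dx":0,"dy":0,"dz":2,"gripper":-1},{"rx":0,"ry":0,"rz":0,"dx":0,"dy":0,"dz":2,"gripper":-1},{"rx":0,"ry":0,"rz":0,"dx":0,"dy":0,"dz":0,"gripper":-1}]}}

```text
clock: 15.4
tcp_pos: [0.5176, -0.0018, 0.1616]
orientation: [-0.612, 3.081, 0.0]
contact_force: [-0.6, -0.3, 0.5]
grip_width: 0.0003
gripper_force: 0.0
```

{"api": "step_arm", "payload": {"moves": [{"rx":0,"ry":0,"rz":0,"dx":0,"dy":0,"dz":1,"gripper":-1},{"rx":0,"ry":0,"rz":0,"dx":0,"dy":0,"dz":0,"gripper":-1}]}}

```text
clock: 15.65
tcp_pos: [0.5175, -0.0018, 0.1604]
orientation: [0.612, -3.081, -0.0]
contact_force: [-0.1, 0.4, -0.8]
grip_width: 0.0001
gripper_force: 0.0
```

{"api": "step_arm", "payload": {"moves": [{"rx":0,"ry":0,"rz":0,"dx":0,"dy":0,"dz":1,"gripper":-1},{"rx":0,"ry":0,"rz":0,"dx":0,"dy":0,"dz":1,"gripper":-1},{"rx":0,"ry":0,"rz":0,"dx":0,"dy":0,"dz":0,"gripper":-1}]}}

```text
clock: 16.02
tcp_pos: [0.5174, -0.0018, 0.1583]
orientation: [0.612, -3.081, -0.0]
contact_force: [-1.1, 0.2, 0.2]
grip_width: -0.0004
gripper_force: 0.0
```

{"api": "step_arm", "payload": {"moves": [{"rx":0,"ry":0,"rz":0,"dx":0,"dy":0,"dz":1,"gripper":-1},{"rx":0,"ry":0,"rz":0,"dx":0,"dy":0,"dz":0,"gripper":-1}]}}

```text
clock: 16.27
tcp_pos: [0.5174, -0.0018, 0.1573]
orientation: [0.612, -3.081, -0.0]
contact_force: [0.4, 0.1, -0.1]
grip_width: 0.0001
gripper_force: 0.0
```

{"api": "step_arm", "payload": {"moves": [{"rx":0,"ry":0,"rz":0,"dx":0,"dy":0,"dz":0.7,"gripper":-1},{"rx":0,"ry":0,"rz":0,"dx":0,"dy":0,"dz":0,"gripper":-1}]}}

```text
clock: 16.52
tcp_pos: [0.5176, -0.0018, 0.1569]
orientation: [-0.612, 3.081, 0.0]
contact_force: [0.3, 0.5, 2.3]
grip_width: -0.0003
gripper_force: 0.9
```

Contact came where a level knob's top should be (TCP about 0.157). A touch more to confirm it is at the stop.

{"api": "step_arm", "payload": {"moves": [{"rx":0,"ry":0,"rz":0,"dx":0,"dy":0,"dz":0.6,"gripper":-1},{"rx":0,"ry":0,"rz":0,"dx":0,"dy":0,"dz":0,"gripper":-1}]}}

```text
clock: 16.77
tcp_pos: [0.5176, -0.0018, 0.1565]
orientation: [-0.612, 3.081, 0.0]
contact_force: [-2.4, 0.0, 5.1]
grip_width: 0.0002
gripper_force: 2.9
```

{"api": "step_arm", "payload": {"moves": [{"rx":0,"ry":0,"rz":0,"dx":0,"dy":0,"dz":0.5,"gripper":-1},{"rx":0,"ry":0,"rz":0,"dx":0,"dy":0,"dz":0,"gripper":-1}]}}

```text
clock: 17.02
tcp_pos: [0.5176, -0.0019, 0.1563]
orientation: [-0.611, 3.081, 0.0]
contact_force: [-3.0, -0.1, 9.0]
grip_width: 0.0002
gripper_force: 4.4
```

Firm stop: the handle is fully down. Retreat and hand in.

{"api": "step_arm", "payload": {"moves": [{"rx":0,"ry":0,"rz":0,"dx":0,"dy":0,"dz":-5,"gripper":-1},{"rx":0,"ry":0,"rz":0,"dx":0,"dy":0,"dz":-25,"gripper":-1},{"rx":0,"ry":0,"rz":0,"dx":0,"dy":0,"dz":-40,"gripper":-1},{"rx":0,"ry":0,"rz":0,"dx":0,"dy":0,"dz":-20,"gripper":-1},{"rx":0,"ry":0,"rz":0,"dx":0,"dy":0,"dz":0,"gripper":-1},{"rx":0,"ry":0,"rz":0,"dx":0,"dy":0,"dz":0,"gripper":-1}]}}

```text
clock: 17.77
tcp_pos: [0.5169, -0.0018, 0.2447]
orientation: [0.612, -3.08, -0.0]
contact_force: [-0.5, 0.6, -0.7]
grip_width: -0.0
gripper_force: 0.0
```

```bash
python3 -c "
from bench import r
print(r.hand_in())"
```

```text
the job is handed in; nothing more can be done
None
```

The job is handed in at about 18 s: the bolt is slid about 74 mm into its keeper and the handle pressed down to its stop in the second notch and released; the highest force I read was about 10 N, and I kept clear of the pot, jar and paddle (no closing picture of them, and no verdict came back).

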